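# Unlatch the tea box and flip its lid open

### The arm

A 6-joint arm with a two-finger parallel gripper is mounted at the origin on a cart in front of the work surface, level with it; the furniture and walls round the work are solid. World frame = base frame: x ahead of the robot, y to its left, z up, the work surface at z = 0. Lengths are in mm, angles in rad, forces in N, time in s.
With the tool pointing down it reaches from about 275 to 825 mm from the base axis. Payload 4.9 kg.
Tool frame: the origin (TCP) lies at the very end of the fingers, on their centre line; the grasp point (between the pads) lies 19 mm behind it; z points along the fingers, y is the line along which they close (so a half turn about z gives the same grasp; the last joint's range is limited). The gripper opens to 85 mm and grips with 20 to 120 N. Pads are 22 mm wide; open, the fingers measure 114 mm over their backs; the gripper's body (76 mm by 85 mm) begins 54 mm behind the grasp point. The pads swing forward as they close: fully open they stand 13 mm farther back than shut.
Start: joints at [-1.445, 0.326, -0.193, 1.052, 0, 1.437], TCP at [141.299, -531.557, 231.281] pointing down, gripper open.
Joint ranges: [-2.65, 2.65], [-0.97, 1.79], [-1.3, 1.35], [-1.93, 2.1], [-1.47, 1.37], [-3.14, 3.14]. Speed limits (rad/s): [2.57, 2.57, 3.14, 3.14, 3.14, 3.14].

### API

Orientations are given as [roll, pitch, yaw] about the fixed x, y, z axes, in that order (R = Rz(yaw) Ry(pitch) Rx(roll)).
In Python, from bench import bot, solve_ik, imaging gives the robot as it stands. Calls block until the motion is done:
- bot.move_ptp(position, orientation): joint-space move of the TCP to a pose.
- bot.movel(position, rot=None, max_speed=150, threshold=None): straight line of the TCP; rot=None keeps the orientation; max_speed is the mean speed in mm/s. With threshold (N) it stops when the force on the tool has changed by that much, and returns True; else False.
- bot.move_j(angles): joint-space move.
- bot.grip(opening, effort=None): opening from 0.0 (shut) to 1.0 (fully open); effort is the grip in N (None keeps the last); returns when the fingers have stopped.
- bot.dwell(seconds).
- solve_ik(position, orientation): joint angles nearest the present ones, or None.
- bot.get_state(): the state.
- imaging.capture(name): name is "scene" or "side" or "wrist"; returns the picture (420x560x3 uint8, blue, green, red); there is no depth.
- imaging.camera_model(name): a dict with "K" (3x3 intrinsics, pixels), "k1" (the pictures are not rectified: a ray, as slopes to the right and down, at radius r is drawn at 1 + k1 r^2 times it, then the intrinsics apply), "position" and "rotation" of the camera in the world. Camera axes: x right, y up, looking along -z (the intrinsics and any distortion apply to the point x, -y, -z); pixel columns grow to the right and rows downward; lengths in mm; the calibration is good to about 2 mm. A picture is of the moment at which its call begins: read the wrist's pose just before it. camera_model takes no time and is no camera call; for the wrist camera it gives the pose at the moment of the call.
A pose or a line that the arm cannot do raises bot.IKError and nothing moves.
- bot.sign_off(): hands the job in; it is judged then, once.
The state is a dict: "t": time; "qpos": joint angles; "joint_velocities": joint speeds; "effort": joint torques, N m; "tcp_pos": TCP position; "orientation": TCP orientation; "contact_force": force on the tool from outside, world axes, zero at the start; "wrist_torque": the same for the moment, N m; "opening": opening from 0.0 (shut) to 1.0 (fully open); "gripper_force": force on a finger pad.
Only numpy, scipy, OpenCV 4.12 (cv2) and the standard library are available. Lean on these libraries where they do the work, as an engineer would, in place of code of your own. Each camera call takes 0.05 s, during which the arm holds its last target. There are 200 camera calls.

### The job

Open the bamboo tea box so that people can choose a tea: push the brass catch on its front round with a fingertip, anticlockwise, until its bar lies fully along the slot in the lid, then push the lid up by its front lip with the fingertips and tip it right over backwards until it leans open on its stop by itself, and let go of it. Nothing is to be picked up: do not lift or shove the box along, and leave the things round it standing where they are.

Things in the scene. Friction and masses are not known exactly. Their poses are not given: they have to be found in the camera images.
- tea_box: loose bamboo tea box, 2.4 kg, on rubber feet (slides at 11 to 17 N). Body 150 deep (x) x 240 wide (y) x 105 mm tall. Origin: centre of its underside; x towards the hinged back, -x towards the front that faces the robot (turned at most 20 degrees), z up. The shut lid is a board on top, 10 mm thick with a clear window, its top 115 mm above the worktop; it overhangs the front wall by 24 mm
- lid_hinge (a point): middle of the lid's hinge line, at (0.075, 0, 0.105) in the box frame and fixed to the box; the hinge line runs along the box's y; its axes are those of the box
- lid_lip (a point): middle of the lower front edge of the lid, at (-0.099, 0, 0.105) in the box frame when shut, 174 mm from the hinge line; moves with the lid. The lip is 244 mm wide and can be lifted 12 to 122 mm to either side of the middle; under it is free space 24 mm deep, down to the worktop. A slot for the catch, 24 mm wide and open at the front, runs 56 mm back into the lid's middle
- tea_lid (a joint): lid angle in rad: 0 shut, grows as the front edge rises and swings back. It balances at about 1.5; beyond that it falls back on to its stop at 1.9, below it falls shut. Lid about 0.36 kg, hinge nearly frictionless; 2 to 3 N at the lip lift it. Until the catch is turned it cannot open beyond about 0.03
- catch (a joint): angle of the brass catch in rad: 0 to 0.2 at the start (bar across the slot, over the lid on both sides), 1.57 with the bar along the slot, at its stop. It turns anticlockwise from above: its right-hand end goes away from the robot, its left-hand end towards it. It stays where it is left (friction 0.02 N m). The lid passes it only beyond about 1.3
- catch_end (a point): middle of the end face of the catch's brass bar that is at the right at the start, 24 mm from its pivot; turns with it. The bar is 48 mm long, 10 mm thick, 12 mm tall, from 117 to 129 mm above the worktop (2 mm clear of the lid). The pivot is an upright post at (-0.070, 0) in the box frame, over the front wall
- tin_green: round green tea tin, 72 mm across, 105 mm tall, at the back; origin at the centre of its underside; bystander, stays where it is
- tin_red: round red tea tin, 58 mm across, 72 mm tall, at the back; origin at the centre of its underside; bystander, stays where it is
- glass_1: straight drinking glass, 60 mm across, 104 mm tall, on the left; origin at the centre of its underside; bystander, stays where it is
- glass_2: second straight drinking glass, 60 mm across, 104 mm tall, on the left; origin at the centre of its underside; bystander, stays where it is
- timer: white clockwork kitchen timer, 68 mm across, 48 mm tall, front right; origin at the centre of its underside; bystander, stays where it is
- lemon: yellow lemon, about 71 x 53 x 51 mm, on the right; origin at the centre of its underside; bystander, stays where it is
- spoon: steel teaspoon lying flat, 130 x 26 x 11 mm, front left; origin at the centre of its underside; bystander, stays where it is

How it is judged:
By the outcome, as a careful person would: the job done as asked, in the order asked, and still so for the second after the job is handed in, with the robot touching nothing.
It also fails if it takes over 48 s, if anything falls off the work surface, if the arm or the gripper's body presses on something with over 40 N, if the wrist force passes 120 N, or if a joint passes its speed limit or range.

## Working session

There is one attempt and no reset: what is moved stays moved. The work goes in short steps, each a Python script; the robot and the scene stay as the last script left them, time stands still between calls to the robot, and variables do not carry over. Pictures are saved under pics/ and viewed, at most 10 in all, crops included, and the job is handed in when it is done.

```bash
mkdir -p pics; ls
cat > h.py <<'E'
import numpy as np, cv2
from bench import bot, solve_ik, imaging
def ray(name,uv,m=None):
    m=m or imaging.camera_model(name); K=np.array(m["K"])
    d=cv2.undistortPoints(np.array([[uv]],float),K,np.array([m["k1"],0,0,0,0.]))[0,0]
    return np.array(m["position"]),np.array(m["rotation"])@np.array([d[0],-d[1],-1])
def onz(name,uv,z,m=None):
    p,d=ray(name,uv,m); return p+d*(z-p[2])/d[2]
E
python3 - <<'E'
from h import *
for n in("scene","side"):
    cv2.imwrite(f"pics/{n}0.png",imaging.capture(n)); m=imaging.camera_model(n); print(n,m)
print(bot.get_state()["t"],bot.get_state()["orientation"])
E
```

```text
pics
scene {'K': array([[481.04909279,   0.        , 273.41306897],
       [  0.        , 481.04909279, 212.76884673],
       [  0.        ,   0.        ,   1.        ]]), 'k1': -0.14338653250351432, 'position': array([ 388.6437298 , -999.23533201, 1420.97465861]), 'rotation': array([ 0.6675317 , -0.01313881, -0.16811933])}
side {'K': array([[411.01252297,   0.        , 275.96919178],
       [  0.        , 411.01252297, 204.70797995],
       [  0.        ,   0.        ,   1.        ]]), 'k1': -0.07646984990710996, 'position': array([ 810.29281369, -643.34368566, 1122.4624088 ]), 'rotation': array([ 0.58783693, -0.01423947,  0.39179965])}
0.1 [-3.14014263e+00 -1.94810658e-04  2.59798639e-01]
```

View pics/scene0.png

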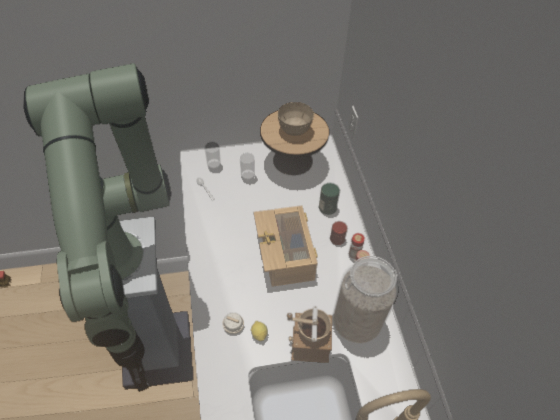

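View pics/side0.png

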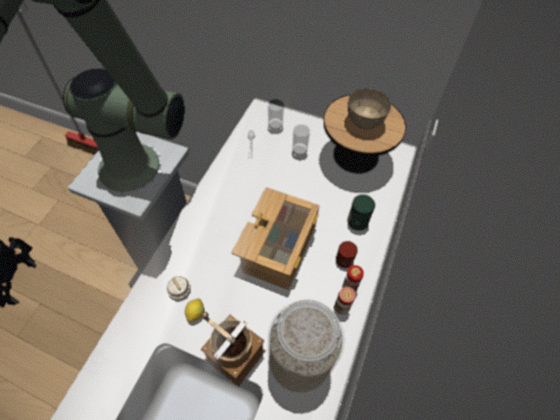

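Both views show the box with its lid (scene: front-left corner about (254,212), catch about (267,238); side: catch about (260,219), front corners about (272,189) and (235,252)). I'll convert these to positions.

```bash
cat > h.py <<'E'
import numpy as np, cv2
from scipy.spatial.transform import Rotation as Ro
from bench import bot, solve_ik, imaging
def ray(name,uv,m=None):
    m=m or imaging.camera_model(name); K=np.array(m["K"])
    d=cv2.undistortPoints(np.array([[uv]],float),K,np.array([m["k1"],0,0,0,0.]))[0,0]
    r=np.array(m["rotation"]); R=r if r.ndim==2 else Ro.from_euler("xyz",r).as_matrix()
    return np.array(m["position"]),R@np.array([d[0],-d[1],-1])
def onz(name,uv,z,m=None):
    p,d=ray(name,uv,m); return p+d*(z-p[2])/d[2]
E
python3 - <<'E'
from h import *
np.set_printoptions(precision=1,suppress=True)
P={"scene":dict(catch=(267,238),FL=(254,212),BL=(304,207),BR=(315,262),glass2=(248,178),timer=(233,323),red=(339,240)),
"side":dict(catch=(260,219),FL=(272,189),FR=(235,252),BL=(319,206),BR=(292,272))}
for n in P:
    for k,v in P[n].items(): print(n,k,onz(n,v,123 if k=="catch" else 115 if len(k)==2 else 0))
for n,(x0,y0,x1,y1) in dict(scene=(235,190,335,300),side=(220,175,335,290)).items():
    c=imaging.capture(n)[y0:y1,x0:x1]; cv2.imwrite(f"pics/{n}1.png",cv2.resize(c,None,fx=5,fy=5,interpolation=3))
print(imaging.camera_model("wrist"))
E
```

```text
scene catch [538.  -94.5 123. ]
scene FL [512.1  26.8 115. ]
scene BL [687.7  21.4 115. ]
scene BR [ 676.  -206.5  115. ]
scene glass2 [523.9 292.1  -0. ]
scene timer [ 391.2 -321.3    0. ]
scene red [808. -59.   0.]
side catch [545.8 -85.4 123. ]
side FL [534.3  30.8 115. ]
side FR [ 523.3 -204.8  115. ]
side BL [685.7  28.  115. ]
side BR [ 688.7 -199.6  115. ]
{'K': array([[348.1,   0. , 284.5],
       [  0. , 348.1, 207.1],
       [  0. ,   0. ,   1. ]]), 'k1': -0.08357851527743787, 'position': array([ 207.8, -513.3,  374.3]), 'rotation': array([-0.3,  0. , -1.3])}
```

View pics/side1.png

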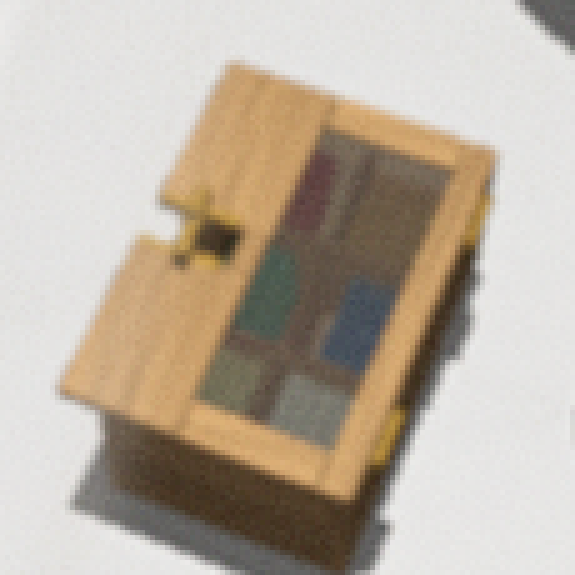

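The side crop shows the lid with its slot and catch, turned only slightly. The bar lies across the slot and its pivot is near (261,222). I'll go above it for a close look and test the IK for the pushes.

Run:
```python
from h import *
np.set_printoptions(precision=2,suppress=True)
P=dict(FL=(267,187.4),FR=(232,253),BL=(319.4,205),BR=(290,275))
for k,v in P.items(): print(k,onz("side",v,115))
bot.grip(0.0)
bot.move_ptp([560,-90,300],[np.pi,0,0])
m=imaging.camera_model("wrist"); cv2.imwrite("pics/w0.png",imaging.capture("wrist"))
np.save("w0.npy",m,allow_pickle=True)
print(bot.get_state()["t"],bot.get_state()["qpos"])
for b in (0,.3,.5,.7,.9):
  for p in ([505,-130,85],[540,-130,182],[640,-130,255],[690,-130,250]):
    for pit in (1,): print(b,p,solve_ik(p,[np.pi,-(np.pi/2-b)*pit,0.0]))
for y in (0,.5,1,1.6): print(y,solve_ik([540,-110,119],[np.pi,0,y]))
```

```text
FL [518.06  30.36 115.  ]
FR [ 517.09 -210.76  115.  ]
BL [685.6   31.86 115.  ]
BR [ 686.93 -209.75  115.  ]
3.2083 [-0.29  0.32 -0.02  1.23 -0.    2.85]
0 [505, -130, 85] None
0 [540, -130, 182] None
0 [640, -130, 255] None
0 [690, -130, 250] None
0.3 [505, -130, 85] None
0.3 [540, -130, 182] None
0.3 [640, -130, 255] [-0.55  0.37 -1.2  -1.22  0.53  2.96]
0.3 [690, -130, 250] [-0.49  0.42 -1.09 -1.18  0.47  2.99]
0.5 [505, -130, 85] None
0.5 [540, -130, 182] None
0.5 [640, -130, 255] [-0.52  0.16 -1.05 -0.64  0.45  2.87]
0.5 [690, -130, 250] [-0.46  0.24 -0.95 -0.65  0.4   2.91]
0.7 [505, -130, 85] None
0.7 [540, -130, 182] [-0.62  0.09 -1.14 -0.43  0.46  2.71]
0.7 [640, -130, 255] [-0.48  0.09 -0.86 -0.19  0.36  2.82]
0.7 [690, -130, 250] [-0.43  0.18 -0.76 -0.2   0.33  2.85]
0.9 [505, -130, 85] [-0.61  0.25 -1.14 -0.4   0.36  2.64]
0.9 [540, -130, 182] [-0.55  0.06 -0.95 -0.03  0.33  2.69]
0.9 [640, -130, 255] [-0.44  0.11 -0.65  0.18  0.27  2.79]
0.9 [690, -130, 250] [-0.4   0.21 -0.55  0.18  0.24  2.82]
0 [-0.33  0.43 -0.35  0.79  0.    2.81]
0.5 [-0.33  0.43 -0.35  0.79  0.    2.31]
1 [-0.33  0.43 -0.35  0.79  0.    1.81]
1.6 [-0.33  0.43 -0.35  0.79  0.    1.21]
```

View pics/w0.png

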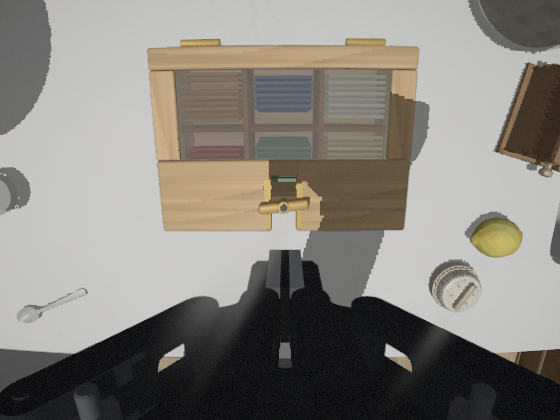

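The wrist view shows the catch pivot at (284,206.5), with the bar ends at (260,209) and (308,204), so the bar is almost across. The lid's front corners are at about (163,231) and (404,230). Next I'll compute the box pose and check the lift IK along the path.

```bash
cat >> h.py <<'E'
def frame(b,yaw):  # tool pointing forward, tilted b below horizontal
    R=Ro.from_euler("xyz",[np.pi,-(np.pi/2-b),yaw]).as_matrix(); return R[:,0],R[:,2]
def liftpose(box,yaw,phi,off,s=14,back=0,gap=0):
    b=np.interp(phi,[0,.3,1.3],[.9,.85,.6]); tx,tz=frame(b,yaw)
    lip=np.array([75-174*np.cos(phi),off,105+174*np.sin(phi)])
    lip=Ro.from_euler("z",yaw).apply(lip)+[*box,0]
    return lip+(s-back)*tz-(11+gap)*tx,[np.pi,-(np.pi/2-b),yaw]
E
python3 - <<'E'
from h import *
np.set_printoptions(precision=2,suppress=True)
m=np.load("w0.npy",allow_pickle=True).item()
f=lambda uv,z:onz("wrist",uv,z,m)
c,l,r=f((284,206.5),129),f((260,209),123),f((308,204),123)
print(c,l,r,np.linalg.norm(l-r))
fl,fr,bl,br=f((163,231),115),f((404,230),115),f((149,48),115),f((417,46),115); print(fl,fr,bl,br)
v=fl-fr; yaw=np.arctan2(-v[0],v[1]); print("yaw",yaw,"w",np.linalg.norm(v))
box=c[:2]+Ro.from_euler("z",yaw).apply([70,0,0])[:2]; print("box",box, "from lip",(fl+fr)/2+[99,0,0])
for off in(60,-60):
  for phi in(0,.3,.6,.9,1.2,1.5,1.7): 
    p,o=liftpose(box,yaw,phi,off); print(off,phi,p,solve_ik(p,o))
  p,o=liftpose(box,yaw,0,off,back=70,gap=12); print(off,p,solve_ik(p,o))
E
```

```text
[540.08 -90.36 129.  ] [535.93 -67.36 123.  ] [ 540.85 -113.27  123.  ] 46.18114246835936
[510.55  31.97 115.  ] [ 511.35 -211.56  115.  ] [683.34  30.05 115.  ] [ 684.82 -209.19  115.  ]
yaw 0.0032739333919262707 w 243.52845854192725
box [610.08 -90.13] from lip [609.95 -89.79 115.  ]
60 0 [510.97 -30.46  87.2 ] [-0.33  0.23 -1.19 -0.5   0.2   2.88]
60 0.3 [519.63 -30.43 138.64] [-0.33  0.09 -1.16 -0.38  0.22  2.89]
60 0.6 [543.58 -30.35 185.59] [-0.32  0.02 -1.13 -0.34  0.23  2.91]
60 0.9 [580.35 -30.23 223.87] [-0.3   0.01 -1.07 -0.36  0.23  2.94]
60 1.2 [626.75 -30.08 250.06] [-0.27  0.06 -1.02 -0.43  0.22  2.98]
60 1.5 [677.92 -29.91 261.58] [-0.24  0.13 -0.92 -0.44  0.2   3.  ]
60 1.7 [712.65 -29.8  260.57] [-0.23  0.19 -0.85 -0.43  0.19  3.01]
60 [458.06 -30.63 134.57] [-0.39 -0.02 -1.24 -0.28  0.24  2.83]
-60 0 [ 511.37 -150.46   87.2 ] [-0.65  0.26 -1.1  -0.35  0.39  2.61]
-60 0.3 [ 520.03 -150.43  138.64] [-0.65  0.14 -1.07 -0.25  0.41  2.62]
-60 0.6 [ 543.98 -150.35  185.59] [-0.64  0.08 -1.04 -0.23  0.44  2.66]
-60 0.9 [ 580.74 -150.23  223.87] [-0.6   0.06 -0.99 -0.26  0.45  2.72]
-60 1.2 [ 627.15 -150.08  250.06] [-0.56  0.1  -0.94 -0.34  0.45  2.79]
-60 1.5 [ 678.31 -149.91  261.58] [-0.5   0.17 -0.85 -0.36  0.41  2.84]
-60 1.7 [ 713.04 -149.8   260.57] [-0.47  0.23 -0.78 -0.35  0.38  2.86]
-60 [ 458.45 -150.63  134.57] [-0.75  0.05 -1.13 -0.13  0.44  2.51]
```

Everything agrees: bar 46 mm, lid width 243.5 mm, box at (610,-90), yaw about 0. I'll turn the catch now.

Run:
```python
from h import *
np.set_printoptions(precision=2,suppress=True)
piv=np.array([540.1,-90.2])
def pose(th,gap=0,z=120,r=23):
    e=np.array([np.sin(th),-np.cos(th)]); n=np.array([np.cos(th),np.sin(th)])
    return [*(piv+r*e-(16+gap)*n),z],[np.pi,0,th]
p,o=pose(.05,10,150); bot.move_ptp(p,o)
p,o=pose(.05,10); bot.movel(p,o)
for th in np.arange(.1,1.41,.26):
    p,o=pose(th); h=bot.movel(p,o,max_speed=60,threshold=12); print(th,h,bot.get_state()["contact_force"])
    if h: break
for th in (1.5,1.58,1.64,1.7):
    if h: break
    p,o=pose(th); h=bot.movel(p,o,max_speed=25,threshold=5); print(th,h,bot.get_state()["contact_force"])
s=bot.get_state(); print(s["t"],s["tcp_pos"],s["orientation"])
p=s["tcp_pos"]+np.array([0,-12,0]); bot.movel(p,max_speed=100); bot.movel([p[0]-0,p[1],230])
bot.movel([540,-120,300],[np.pi,0,0])
cv2.imwrite("pics/w1.png",imaging.capture("wrist")); print(bot.get_state()["t"])
```

```text
0.1 False [ 0.3  -0.26 -0.16]
0.36 False [-0.58 -0.27  0.21]
0.62 False [-0.95 -0.08 -0.63]
0.88 False [ 0.66 -0.99 -1.36]
1.1400000000000001 False [0.35 0.08 0.88]
1.4000000000000001 False [ 0.37  0.56 -0.32]
1.5 False [ 0.92  0.74 -0.18]
1.58 False [ 0.24 -0.24 -0.35]
1.64 False [-0.59 -3.34  0.63]
1.7 False [-0.23 -7.26  0.91]
7.6167 [ 564.74 -104.99  120.1 ] [-3.14  0.    1.7 ]
10.6917
```

View pics/w1.png

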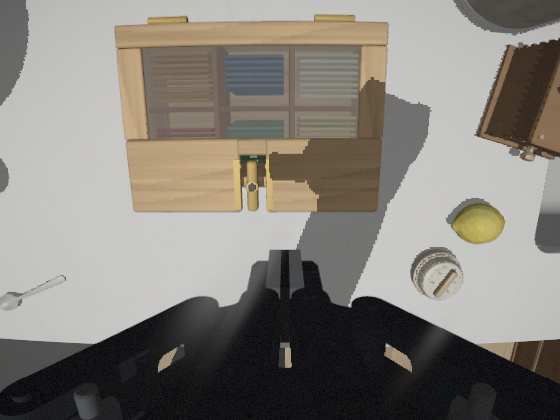

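The catch bar now lies fully along the slot, spanning (252,160) to (252,210), and the push met its stop. Now the lid lift, from the left half of the lip.

Run:
```python
from h import *
np.set_printoptions(precision=1,suppress=True)
m=imaging.camera_model("wrist"); print(onz("wrist",(134,212),115,m),onz("wrist",(379,211),115,m))
box=np.array([610,-90.]);off=60;yaw=0.0
p,o=liftpose(box,yaw,0,off,back=70,gap=12)
bot.move_ptp([p[0]-10,p[1],p[2]+70],o)
bot.movel(p,o)
p,o=liftpose(box,yaw,0,off,gap=12); h=bot.movel(p,o,max_speed=80,threshold=8); print("in",h,bot.get_state()["contact_force"])
if not h:
  for phi in np.arange(0,.31,.1):
    p,o=liftpose(box,yaw,phi,off); h=bot.movel(p,o,max_speed=40,threshold=12); s=bot.get_state(); print(phi,h,s["contact_force"],s["tcp_pos"])
    if h: break
cv2.imwrite("pics/s2.png",np.hstack([imaging.capture("side")[120:330,150:400],imaging.capture("scene")[120:330,160:410]])); print(s["t"])
```

```text
[510.5  30.5 115. ] [ 511.7 -213.5  115. ]
in False [-0.7 -0.8  0.2]
0.0 False [-1.  -0.3 -0.7] [511.  -30.   87.3]
0.1 False [-2.3 -1.1 -1.9] [512.1 -30.  104.7]
0.2 False [-3.6 -0.2 -1.4] [515.1 -30.  122. ]
0.30000000000000004 False [-4.5 -0.2 -1.1] [519.8 -30.  138.9]
15.6167
```

View pics/s2.png

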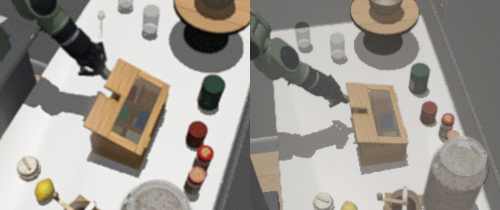

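The lid is rising on the fingertip, with about 4.5 N on it and the box unmoved. I'll carry it over.

Run:
```python
from h import *
np.set_printoptions(precision=1,suppress=True)
box=np.array([610,-90.]);off=60;yaw=0.0
for phi in (.45,.6,.75,.9,1.05,1.2,1.35,1.45,1.55,1.65,1.72):
    p,o=liftpose(box,yaw,phi,off); h=bot.movel(p,o,max_speed=60,threshold=14); s=bot.get_state(); print(phi,h,s["contact_force"],s["tcp_pos"])
    if h: break
bot.dwell(.3)
cv2.imwrite("pics/s3.png",np.hstack([imaging.capture("side")[100:350,150:400],imaging.capture("scene")[100:350,160:410]])); print(bot.get_state()["t"],bot.get_state()["contact_force"])
```

```text
0.45 False [-1.3  0.9 -0.9] [530.5 -30.  163.6]
0.6 False [-0.2  0.4 -1. ] [543.9 -30.  185.9]
0.75 False [-2.5  0.3 -0.3] [560.7 -30.2 206.2]
0.9 False [-1.4  0.2  0.1] [580.6 -30.  224. ]
1.05 False [-0.8 -0.2 -0.2] [602.8 -30.  238.7]
1.2 False [-1.6  0.5  0.4] [627.  -30.  249.9]
1.35 False [-0.2  0.3 -0.1] [652.3 -29.9 257.6]
1.45 False [0.1 0.4 0. ] [669.8 -30.  260.9]
1.55 False [ 1.1 -0.9 -0.8] [687.  -30.  261.9]
1.65 False [-0.3  0.5  0.3] [704.4 -30.  261.3]
1.72 False [-0.1 -0.4 -0.7] [716.6 -30.  260. ]
21.9333 [ 0.1 -0.3  0.8]
```

View pics/s3.png

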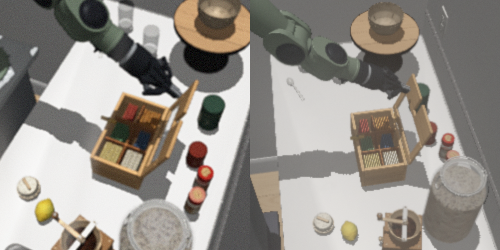

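The lid has tipped past upright and leans back on its stop, with no force on the tool. I'll withdraw and check.

Run:
```python
from h import *
s=bot.get_state(); p=np.array(s["tcp_pos"])
bot.movel(p+[-120,0,20]); bot.movel(p+[-280,0,60],max_speed=200); bot.dwell(.5)
cv2.imwrite("pics/s4.png",np.hstack([imaging.capture("side")[90:340,150:410],imaging.capture("scene")[130:380,160:420]])); print(bot.get_state()["t"],bot.get_state()["contact_force"])
```

```text
24.4667 [-0.26589546 -0.3959083   0.38880762]
```

View pics/s4.png

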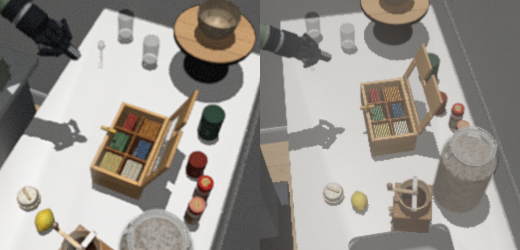

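The lid stands open by itself, the arm is clear, and the box and the things round it are where they were.

```bash
python3 -c "
from bench import bot
print(bot.sign_off())"
```

```text
the job is handed in; nothing more can be done
None
```

The tea box is open and handed in at about 24.5 s: catch turned fully along the slot, lid leaning back on its stop by itself, arm clear, and in the last pictures the box and the things round it looked unmoved.

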